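Spin the tachometer test wheel and stop its magnet at the sensor

TASK

Check the tachometer pick-up on the test stand: flick the flywheel counter-clockwise (seen from above) so that it spins freely, and let it run untouched for at least one full turn, carrying its magnet past the sensor. Then brake it with a fingertip so that it stops with the magnet right opposite the sensor, and take your hand away with the wheel standing still there. Do not take hold of the wheel, keep off the sensor bracket and do not disturb the battery pack, breadboard or screwdriver.

Things in the scene. Friction and masses are not known exactly. Their poses are not given: they have to be found in the camera images.
- stand: the test stand, stuck to the white desk: black rubber suction foot, 90 mm diameter, 24 mm high, under an 18 mm steel column and a dark bearing housing; all of it but the sensor bracket lies under the wheel. Origin on the desk on the wheel's vertical axis; z up; x points horizontally from the wheel's axis to the sensor.
- spindle (a joint): turn of the flywheel on its vertical ball bearing, rad, counter-clockwise from above positive, counting on over whole turns, no stops. 0, 6.283, 12.566...: magnet exactly opposite the sensor. Starts between -2.9 and -1.6. About 0.5 kg and very easy running: slows by only about 0.2 rad/s each second, so even a slow nudge sets it coasting; once still it stays.
- wheel: the flywheel: level aluminium disc, 140 mm diameter, 10 mm thick, six dark drillings 34 mm from the axis. One flat dark steel index arm, 12 mm wide and 8 mm thick (73 to 81 mm above the desk), sticks out of its edge, 70 to 96 mm from the axis, and ends in a round nickel magnet. Origin on the axis at the disc's underside (72 mm above the desk); z up; x points along the index arm and turns with it.
- wheel_top (a point): point on the wheel's axis at the height of the disc's flat top (82 mm above the desk). The top is bare and smooth from 18 to 69 mm from the axis (flat dark drillings and small screw heads up to 2 mm do not catch a finger); in the middle a hub of 34 mm diameter rises to 94 mm and its nut to 99 mm above the desk.
- index_arm (a point): middle of the index arm, 83 mm from the wheel's axis, 77 mm above the desk; turns with the wheel
- magnet (a point): the magnet at the tip of the index arm: 10 mm across, 96 mm from the wheel's axis, its end 100 mm from the axis, 77 mm above the desk. The hard arm bounces back off a finger held in its way; a finger laid on the flat top of the disc stops the wheel in a few hundredths of a second and carries it along if moved (a few newtons are plenty)
- mark (a point): the point beside the sensor where magnet stands when it is exactly opposite the sensor, 96 mm from the wheel's axis, 77 mm above the desk; does not turn with the wheel
- sensor: the sensor bracket, fixed to the stand: an aluminium bar 14 mm wide running out below the wheel (43 to 48 mm above the desk), with an upright leg carrying a small dark green circuit board and a black sensor facing the wheel. Upright part 18 mm wide, 107 to 122 mm from the wheel's axis, up to 95 mm above the desk (a plug on its back to 132 mm). Origin and axes as stand: the upright stands at +x.
- battery: chrome cylindrical battery pack, 33 mm diameter, 95 mm tall, standing loose about 175 mm from the wheel's axis; origin at the centre of its foot
- breadboard: yellow plastic breadboard, 165 x 55 x 9 mm (13 mm with chips, 20 mm over its tallest part), lying loose on the desk; origin at the centre of its underside, x along its length
- screwdriver: small black-handled screwdriver, 160 mm long, lying loose on the desk along its x axis
There are look-alikes about, which are no part of the job. Leave any red look-alike of the stand alone. Of the things that look like the battery, the smaller one is meant.

How it is judged:
By the outcome, as a careful person would: the job done as asked, in the order asked, and still so for the second after the job is handed in, with the robot touching nothing.
It also fails if it takes over 45 s, if anything falls off the work surface, if the arm or the gripper's body presses on something with over 40 N, if the wrist force passes 120 N, or if a joint passes its speed limit or range.

ROBOT

A 6-joint arm with a two-finger parallel gripper is mounted at the origin on the work surface. World frame = base frame: x ahead of the robot, y to its left, z up, the work surface at z = 0. Lengths are in m, angles in degrees, forces in N, time in s.
With the tool pointing down it reaches from about 0.25 to 0.725 m from the base axis. Payload 4 kg.
Tool frame: the origin (TCP) lies at the very end of the fingers, on their centre line; the grasp point (between the pads) lies 19 mm behind it (grip_depth is the distance from the TCP to the grasp point, in m); z points along the fingers, y is the line along which they close (so a half turn about z gives the same grasp; the last joint's range is limited). The gripper opens to 85 mm and grips with 20 to 120 N. Pads are 22 mm wide; open, the fingers measure 114 mm over their backs; the gripper's body (76 mm by 85 mm) begins 54 mm behind the grasp point. The pads swing forward as they close: fully open they stand 13 mm farther back than shut.
Start: joints at [69.557, 13.785, 0.286, 76.501, 0, 90], TCP at [0.175, 0.469, 0.231] pointing down, gripper open.
Joint ranges: [-155.79, 155.79], [-60.16, 107.12], [-62.33, 73.08], [-114, 123.19], [-81.49, 82.49], [-180, 180]. Speed limits (degrees/s): [159.86, 159.86, 180, 180, 180, 180].

INTERFACE

Orientations are given as a 3x3 rotation matrix whose columns are the frame's x, y, z axes.
In Python, from rig import * gives the robot as it stands.
- The arm moves only by the tool servo_tool, never from a script. Its argument "targets" is a list that holds one entry, the list of rows, each a list of 4 numbers: the shift along the tool's x, y, z in cm, then the turn about the tool's z in rad. A call has 1 to 20 rows; each row shifts and turns the commanded pose from where the row before left it, along the tool's axes as they then stand; what a row does not reach is not made up. A row lasts 1/8 s, in which the tool goes at most 62.5 mm and 10.7 degrees, less where a joint would pass 70% of its speed; a pose out of reach is approached as far as the arm can. A call with a gripper value outside its range is refused whole. "grip" is the closure, from -1 (fully open) to 1 (shut), set as the call begins (left out, the last holds). The fingers move at their own pace and stop on an object; "squeeze" is the grip in N (left out, the last holds). Time passes only in rows, so rows that do not move let the fingers close. It gives the time, the measured TCP pose, the force, the opening and the grip force at its end, in the units of the state.
- get_obs(): the state, without advancing time (a new reading comes with each control period).
- grab_frame(name): name is "scene" or "top" or "wrist"; returns the picture (400x640x3 uint8, blue, green, red); there is no depth.
- camera_info(name): a dict with "intrinsics" (3x3 intrinsics, pixels), "k1" (the pictures are not rectified: a ray, as slopes to the right and down, at radius r is drawn at 1 + k1 r^2 times it, then the intrinsics apply), "pose" (4x4, takes a point from camera to world coordinates). Camera axes: x right, y up, looking along -z (the intrinsics and any distortion apply to the point x, -y, -z); pixel columns grow to the right and rows downward; lengths in m; the calibration is good to about 2 mm. A picture is of the moment at which its call begins: read the wrist's pose just before it. camera_info takes no time and is no camera call; for the wrist camera it gives the pose at the moment of the call.
- hand_in(): hands the job in; it is judged then, once.
The state is a dict: "t": time; "qpos": joint angles; "dq": joint speeds; "joint_torque": joint torques, N m; "tool_pos": TCP position; "orientation": TCP orientation; "ft_force": force on the tool from outside, world axes, zero at the start; "wrist_torque": the same for the moment, N m; "width": opening from 0.0 (shut) to 1.0 (fully open); "gripper_force": force on a finger pad.
Only numpy, scipy, OpenCV 4.12 (cv2) and the standard library are available. Lean on these libraries where they do the work, as an engineer would, in place of code of your own. Each camera call takes 0.05 s, during which the arm holds its last target. There are 200 camera calls.

## Working session

There is one attempt and no reset: what is moved stays moved. The work goes in short steps, Python scripts to look and compute and a tool call to move; the robot and the scene stay as the last step left them, time stands still between calls to the robot, and variables do not carry over. Pictures are saved under pics/ and viewed, at most 10 in all, crops included, and the job is handed in when it is done.

Besides the shell and the picture viewer there is one more tool, called after ">>>" by a JSON object that holds its "api" and its "payload", one argument or row to a line. servo_tool: Moves the arm, as the interface text tells. Its arguments: {"type":"object","properties":{"targets":{"type":"array"},"grip":{"type":"number"},"squeeze":{"type":"number"}},"required":["targets"]}

```bash
mkdir -p pics
cat > h.py <<'E'
from rig import *
import numpy as np, cv2
def ray(name,uv,info=None):
    c=info or camera_info(name);K=np.array(c["intrinsics"]);P=np.array(c["pose"])
    d=np.linalg.inv(K)@[uv[0],uv[1],1]; s=d[:2].copy(); rd=np.hypot(*s); r=rd
    for _ in range(20): r=rd/(1+c["k1"]*r*r)
    s=s*(r/rd if rd>0 else 1)
    return P[:3,3],P[:3,:3]@np.array([s[0],-s[1],-1])
def onz(name,uv,z,info=None):
    o,d=ray(name,uv,info); return o+d*(z-o[2])/d[2]
def proj(name,p,info=None):
    c=info or camera_info(name);K=np.array(c["intrinsics"]);P=np.array(c["pose"])
    q=P[:3,:3].T@(np.array(p)-P[:3,3]); s=np.array([q[0],-q[1]])/-q[2]
    s=s*(1+c["k1"]*(s@s)); return (K@[s[0],s[1],1])[:2]
E
python3 - <<'E'
from h import *
a=grab_frame("top");b=grab_frame("scene")
cv2.imwrite("pics/top.png",a);cv2.imwrite("pics/scene.png",b)
for n in("top","scene"):
    c=camera_info(n);print(n,np.round(c["pose"],3).tolist(),c["k1"],np.round(c["intrinsics"],1).tolist())
o=get_obs();print(o)
E
```

```text
top [[-0.023, 0.984, -0.178, 0.323], [-1.0, -0.021, 0.017, 0.032], [0.013, 0.178, 0.984, 0.937], [0.0, 0.0, 0.0, 1.0]] 0.020828575820097044 [[362.5, 0.0, 324.2], [0.0, 362.5, 197.9], [0.0, 0.0, 1.0]]
scene [[-0.725, -0.442, 0.528, 1.097], [0.689, -0.487, 0.537, 0.64], [0.019, 0.753, 0.657, 0.838], [0.0, 0.0, 0.0, 1.0]] -0.057614765333575985 [[396.6, 0.0, 318.6], [0.0, 396.6, 198.2], [0.0, 0.0, 1.0]]
{'t': 0.1, 'qpos': array([ 6.95569542e+01,  1.38264190e+01,  2.22089623e-01,  7.64992302e+01,
       -8.33587618e-04,  9.00008148e+01]), 'dq': array([-0.07084908, -0.06559453,  0.13830061, -0.0239243 ,  0.08333714,
       -0.04458964]), 'joint_torque': array([ 4.40055428e-04, -3.73138404e+01,  2.53010166e+01,  1.08852738e-02,
        6.26519338e-06,  1.11524912e-05]), 'tool_pos': array([0.17445279, 0.46800026, 0.23051907]), 'orientation': array([[-9.37014888e-01,  3.49288875e-01, -6.17667831e-04],
       [ 3.49289421e-01,  9.37013348e-01, -1.69870148e-03],
       [-1.45745280e-05, -1.80745342e-03, -9.99998366e-01]]), 'ft_force': array([-0.1203744 ,  0.67242737, -0.5540433 ]), 'wrist_torque': array([ 0.0316474 , -0.02186985, -0.02846406]), 'gripper_force': 0.0, 'width': 1.0037090184137587}
```

View pics/top.png

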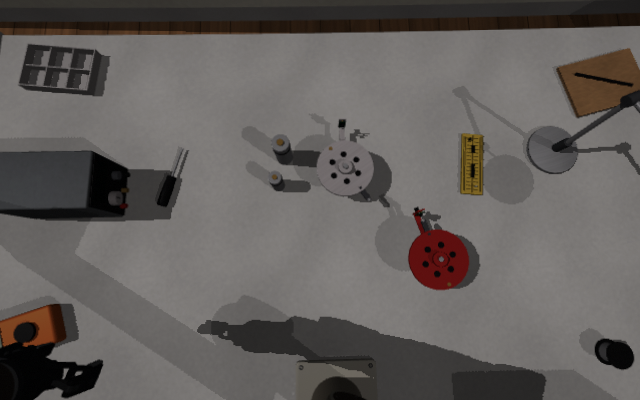

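View pics/scene.png

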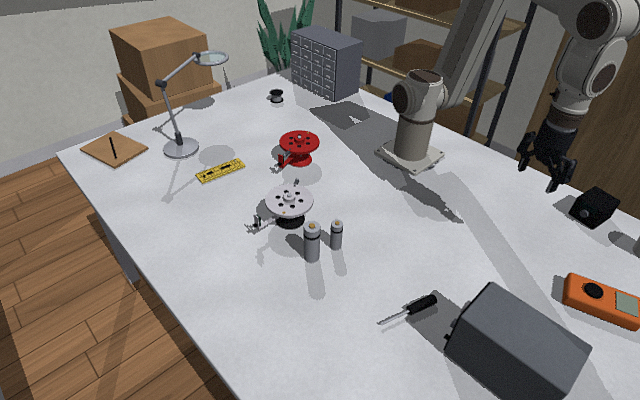

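Run:
```python
from h import *
a=cv2.imread("pics/top.png");b=cv2.imread("pics/scene.png")
A=cv2.resize(a[105:225,265:405],None,fx=4,fy=4,interpolation=cv2.INTER_CUBIC)
B=cv2.resize(b[165:265,240:360],None,fx=4.8,fy=4.8,interpolation=cv2.INTER_CUBIC)[:480]
cv2.imwrite("pics/c.png",np.hstack([A[:, :],B])[:, :] if A.shape[1]+B.shape[1]<=800 else cv2.resize(np.hstack([A,B]),(800,int(480*800/(A.shape[1]+B.shape[1])))))
print(A.shape,B.shape)
c=onz("top",(345,166),.085);print("c",c)
print("sens",onz("top",(342,124),.09),"arm",onz("top",(382,202),.077))
print("bat",onz("top",(276,175),.095),onz("top",(282,140),.1),"bb",onz("top",(472,164),.01),"scr",onz("top",(172,178),.01))
```

```text
(480, 560, 3) (480, 576, 3)
c [ 0.55530058 -0.03453439  0.085     ]
sens [ 0.66092646 -0.03029662  0.09      ] arm [ 0.46611018 -0.12137565  0.077     ]
bat [0.53368717 0.13154819 0.095     ] [0.61890489 0.11650381 0.1       ] bb [ 0.57420693 -0.37702831  0.01      ] scr [0.55213021 0.41117411 0.01      ]
```

View pics/c.png

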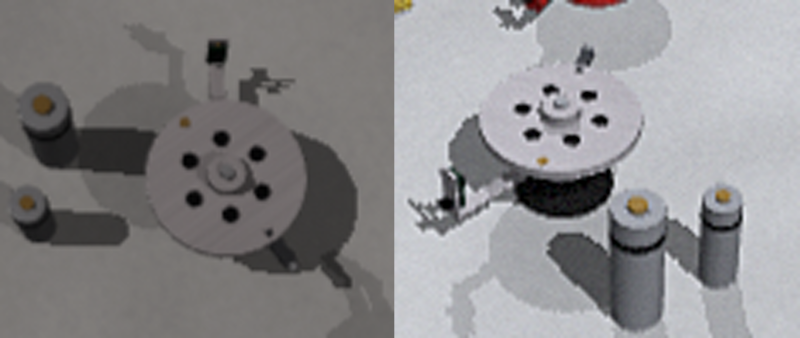

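Run:
```python
from h import *
a=cv2.imread("pics/top.png")
o=get_obs();R=o["orientation"];P=np.array(camera_info("wrist")["pose"])
print("cam in tool",R.T@(P[:3,3]-o["tool_pos"]),"axes\n",np.round(R.T@P[:3,:3],3),np.array(camera_info("wrist")["intrinsics"])[0])
g=cv2.cvtColor(a,cv2.COLOR_BGR2GRAY);m=(g>118).astype(np.uint8)
m[:130]=0;m[205:]=0;m[:,:310]=0;m[:,380:]=0
m=cv2.morphologyEx(m,cv2.MORPH_OPEN,np.ones((5,5)))
cs,_=cv2.findContours(m,0,2);k=max(cs,key=cv2.contourArea);e=cv2.fitEllipse(cv2.convexHull(k));print(e,g[150:185:5,330])
c=onz("top",e[0],.082);print(c)
for n,uv,z in(("mag",(369,199.4),.081),("or",(330.7,148.3),.082),("sens",(342,122),.095)):
    p=onz("top",uv,z)-c;print(n,p,np.hypot(p[0],p[1]),np.arctan2(p[1],p[0]))
```

```text
cam in tool [ 0.06588076 -0.00072925 -0.14311583] axes
 [[ 0.     0.966  0.257]
 [ 1.    -0.001  0.   ]
 [ 0.001  0.257 -0.966]] [339.53772246   0.         311.05988363]
((377.4488830566406, 141.40150451660156), (23.0283145904541, 35.9398078918457), 100.54439544677734) [ 97 108  25 103 108  94 110]
[ 0.61717876 -0.1170289   0.082     ]
mag [-0.14474475  0.02729204 -0.001     ] 0.14729527175452775 2.9552277523449937
or [-0.01546473  0.11593158  0.        ] 0.11695848800117688 1.7034087375624696
sens [0.04692232 0.08693816 0.013     ] 0.09879244503409192 1.0758793801617794
```

>>> {"api": "servo_tool", "payload": {
  "targets": [
    [[-4, -2.9, 0, 0], [-4, -2.9, 0, 0], [-4, -2.9, 0, 0], [-4, -2.9, 0, 0], [-4, -2.9, 0, 0], [-4, -2.9, 0, 0], [-4, -2.9, 0, 0], [-4, -2.9, 0, 0], [-4, -2.9, 0, 0], [-4, -2.9, 0, 0], [-4, -2.9, 0, 0], [-4, -2.9, 0, 0], [0, 0, 0, 0]]
  ],
  "grip": 1,
  "squeeze": 20
}}

```text
t: 1.72
tool_pos: [0.5039, -0.0278, 0.2303]
orientation: [[-0.935, 0.354, -0.001], [0.354, 0.935, -0.0], [0.001, -0.001, -1.0]]
ft_force: [-0.3, 0.7, 0.1]
width: 0.004
gripper_force: 0.0
```

Run:
```python
from h import *
import pickle
ci=camera_info("wrist");w=grab_frame("wrist");cv2.imwrite("pics/w1.png",w);pickle.dump(ci,open("w1.pkl","wb"))
t=grab_frame("top");s=grab_frame("scene");cv2.imwrite("pics/t1.png",t);cv2.imwrite("pics/s1.png",s)
```

```text
(no output)
```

View pics/w1.png

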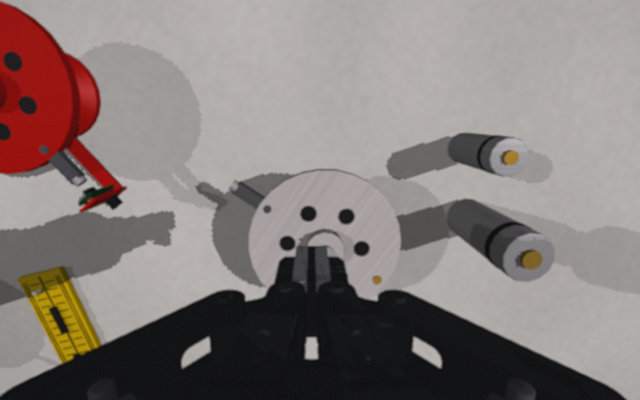

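View pics/s1.png

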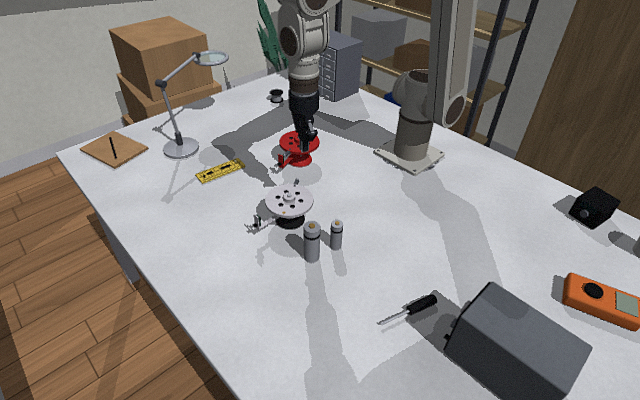

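Run:
```python
from h import *
print(get_obs()["qpos"])
```

```text
[-2.83619714e+00  1.41801512e+01  7.27608905e-01  7.66477422e+01
  2.35368453e-02  1.75944863e+01]
```

>>> {"api": "servo_tool", "payload": {
  "targets": [
    [[-4.7, -0.4, 0.5, 0], [-4.7, -0.4, 0.5, 0]]
  ]
}}

```text
t: 2.12
tool_pos: [0.5885, -0.064, 0.2221]
orientation: [[-0.938, 0.346, 0.001], [0.346, 0.938, 0.0], [-0.001, 0.001, -1.0]]
ft_force: [0.7, -1.0, 0.5]
width: 0.004
gripper_force: 0.0
```

>>> {"api": "servo_tool", "payload": {
  "targets": [
    [[0, 0, 0, 0.174], [0, 0, 0, 0.174], [0, 0, 0, 0.174], [0, 0, 0, 0.174], [0, 0, 0, 0.174], [0, 0, 0, 0.174], [0, 0, 0, 0.174], [0, 0, 0, 0.174], [0, 0, 0, 0.174], [0, 0, 0, 0.174], [0, 0, 0, 0.174], [0, 0, 0, 0.174], [0, 0, 0, 0.174], [0, 0, 0, 0.174], [0, 0, 0, 0]]
  ]
}}

```text
t: 4.0
tool_pos: [0.5876, -0.0639, 0.2215]
orientation: [[0.938, 0.346, -0.0], [0.346, -0.938, 0.0], [-0.0, -0.0, -1.0]]
ft_force: [0.2, 0.5, 0.3]
width: -0.0
gripper_force: 0.0
```

Run:
```python
from h import *
import pickle
o=get_obs();print(o["qpos"],o["tool_pos"])
ci=camera_info("wrist");w=grab_frame("wrist");cv2.imwrite("pics/w2.png",w);pickle.dump(ci,open("w2.pkl","wb"))
```

```text
[-6.21240171e+00  2.45329834e+01  1.40917540e+01  7.95802973e+01
  1.12345360e-02  1.53552192e+02] [ 0.58757871 -0.0639003   0.22150143]
```

View pics/w2.png

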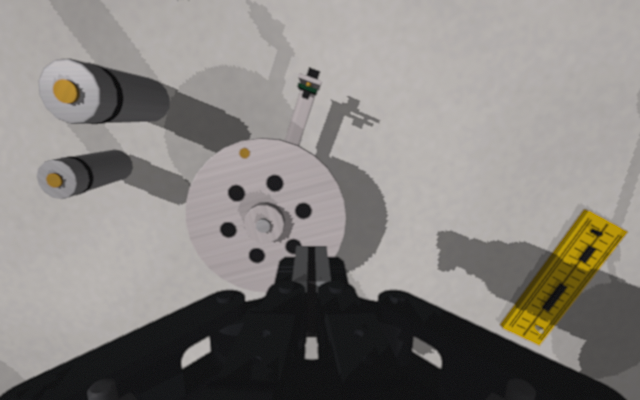

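Run:
```python
from h import *
import pickle
from scipy.optimize import least_squares
ci=pickle.load(open("w2.pkl","rb"));w=cv2.imread("pics/w2.png");g=cv2.GaussianBlur(cv2.cvtColor(w,cv2.COLOR_BGR2GRAY),(3,3),0).astype(float)
C=np.array([.5555,-.0345])
for it in range(2):
    pts=[]
    for th in np.radians(np.arange(0,360,3)):
        rs=np.arange(.062,.078,.0005)
        v=[]
        for r in rs:
            u=proj("wrist",[C[0]+r*np.cos(th),C[1]+r*np.sin(th),.082],ci)
            v.append(cv2.getRectSubPix(g.astype(np.float32),(1,1),tuple(map(float,u)))[0,0] if 0<u[0]<639 and 0<u[1]<399 else 0)
        d=np.diff(v);i=np.argmin(d)
        if d[i]<-5 and v[0]>100: pts.append(C+(rs[i]+.00025)*np.array([np.cos(th),np.sin(th)]))
    pts=np.array(pts)
    s=least_squares(lambda p:np.hypot(*(pts-p[:2]).T)-p[2],[*C,.07],loss="soft_l1",f_scale=.001);C=s.x[:2];print(len(pts),s.x)
a=lambda uv,z:(lambda p:(round(np.hypot(*p),4),round(np.arctan2(p[1],p[0]),4)))(onz("wrist",uv,z,ci)[:2]-C)
hsv=cv2.cvtColor(w,cv2.COLOR_BGR2HSV)
m=cv2.inRange(hsv,(10,90,90),(30,255,255));m[:130]=0;m[180:]=0;m[:,:200]=0;m[:,300:]=0
M=cv2.moments(m,True);print("orange",M['m10']/M['m00'],M['m01']/M['m00'],a((M['m10']/M['m00'],M['m01']/M['m00']),.083))
print("bat",[onz("wrist",u,z,ci) for u,z in(((54,180),.095),((65,91),.12))])
pickle.dump(C,open("C.pkl","wb"))
cv2.imwrite("pics/sens.png",cv2.resize(w[50:150,265:345],None,fx=6,fy=6,interpolation=cv2.INTER_CUBIC))
# magnet from top pic, holes etc
print("mag top",(lambda p:(np.hypot(*p),np.arctan2(p[1],p[0])))(onz("top",(369,199.4),.081)[:2]-C))
i1=pickle.load(open("w1.pkl","rb"))
for u in((234,183),(258,203),(267,209)):print("arm w1",(lambda p:(np.hypot(*p),np.arctan2(p[1],p[0])))(onz("wrist",u,.081,i1)[:2]-C))
print("or w1",(lambda p:(np.hypot(*p),np.arctan2(p[1],p[0])))(onz("wrist",(377,280),.083,i1)[:2]-C))
```

```text
70 [ 0.55056629 -0.03402002  0.0706718 ]
71 [ 0.54937975 -0.03390938  0.07154691]
orange 244.12820512820514 152.6153846153846 (np.float64(0.0622), np.float64(0.5768))
bat [array([0.52937056, 0.13592599, 0.095     ]), array([0.60515931, 0.12244054, 0.12      ])]
mag top (np.float64(0.09506499520034979), np.float64(-2.5139284098370966))
arm w1 (np.float64(0.0960167503452537), np.float64(-2.5410544928257006))
arm w1 (np.float64(0.06912506029292273), np.float64(-2.4949487191939483))
arm w1 (np.float64(0.05957135559503967), np.float64(-2.486618434471544))
or w1 (np.float64(0.0627232180637221), np.float64(0.5770131761114925))
```

View pics/sens.png

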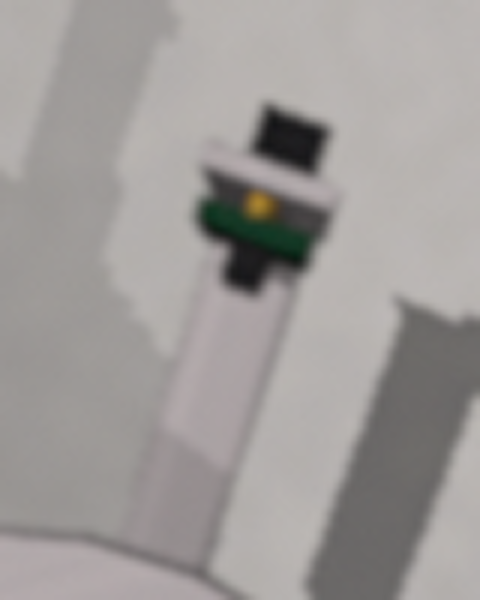

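Run:
```python
from h import *
import pickle
ci=pickle.load(open("w2.pkl","rb"));C=pickle.load(open("C.pkl","rb"))
i1=pickle.load(open("w1.pkl","rb"))
P=lambda u,z,i=ci:onz("wrist",u,z,i)[:2]
w=cv2.imread("pics/w2.png");g=cv2.cvtColor(w,cv2.COLOR_BGR2GRAY)
m=(g<60).astype(np.uint8);m[270:]=0;m[:,:215]=0;m[:,320:]=0;m[:165]=0
n,l,st,ce=cv2.connectedComponentsWithStats(m)
H=[]
for k in range(1,n):
    if 40<st[k,4]<400: p=P(ce[k],.082);H.append(p);print(ce[k],st[k,4],p,np.hypot(*(p-C)))
print("nut",P((264.5,225),.099))
for C in (C,np.array([.5520,-.0342])):
  f=lambda p:(round(float(np.hypot(*(p-C))),4),round(float(np.arctan2(*(p-C)[::-1])),4))
  print("C",C,"bar",f(P((293.3,139.2),.048)),f(P((306.3,99.2),.048)),"plate",f(P((310.2,79.2),.095)),"sens",f(P((305.5,95),.081)),f(P((304,89),.095)))
d=P((306.3,99.2),.048)-P((293.3,139.2),.048);print("bar dir",np.arctan2(d[1],d[0]))
e=P((265+338/6,50+190/6),.095)-P((265+205/6,50+160/6),.095);print("plate dir",np.hypot(*e),np.arctan2(e[1],e[0])+np.pi/2)
d=P((234,183),.081,i1)-P((267,209),.081,i1);print("arm dir",np.arctan2(d[1],d[0]))
```

```text
[274.28409091 182.76136364] 176 [ 0.58597524 -0.03133974] 0.036685589370031794
[236.0755814  192.72093023] 172 [ 0.5665283  -0.00354023] 0.0348763276485388
[303.         210.42073171] 164 [ 0.57156423 -0.06238155] 0.03609453293695565
[227.90123457 229.2962963 ] 162 [ 0.53258169 -0.00641769] 0.03221751200778185
[292.184 245.6  ] 125 [ 0.53772732 -0.06441071] 0.032651341018814714
[311. 258.] 207 [ 0.53236934 -0.08421225] 0.05310115389314486
[256.32653061 255.0952381 ] 147 [ 0.51803061 -0.03729726] 0.031531672210370724
[286.82758621 263.76436782] 174 [ 0.51955224 -0.06569781] 0.04359110270825012
nut [ 0.55349593 -0.03570484]
C [ 0.54937975 -0.03390938] bar (0.0736, 0.0063) (0.1107, 0.0116) plate (0.1232, 0.0169) sens (0.1121, 0.018) (0.1152, 0.0352)
C [ 0.552  -0.0342] bar (0.071, 0.0106) (0.108, 0.0146) plate (0.1206, 0.0196) sens (0.1095, 0.021) (0.1126, 0.0386)
bar dir 0.022246131189151697
plate dir 0.016931740308893398 0.14419960447855495
arm dir -2.6295418359580416
```

>>> {"api": "servo_tool", "payload": {
  "targets": [
    [[-2.3, 0, 2, 0], [-2.3, 0, 3, 0], [0, 0, 4, 0], [0, 0, 3.6, 0], [0, 0, 0.3, 0], [0, 0, 0.2, 0], [0, 0, 0.1, 0]]
  ]
}}

```text
t: 4.92
tool_pos: [0.5464, -0.0813, 0.091]
orientation: [[0.939, 0.343, 0.003], [0.343, -0.94, -0.0], [0.003, 0.002, -1.0]]
ft_force: [-0.8, -0.0, -0.7]
width: -0.002
gripper_force: 0.0
```

>>> {"api": "servo_tool", "payload": {
  "targets": [
    [[0, 0, 0.5, 0], [0, 0, 0.2, 0], [0, 0, 0.1, 0]]
  ]
}}

```text
t: 5.3
tool_pos: [0.5455, -0.0814, 0.0821]
orientation: [[0.94, 0.342, 0.002], [0.342, -0.94, -0.0], [0.001, 0.001, -1.0]]
ft_force: [0.2, -0.1, 6.6]
width: -0.002
gripper_force: 3.4
```

>>> {"api": "servo_tool", "payload": {
  "targets": [
    [[0.26, 0.13, 0, 0], [0.58, 0.22, 0, 0], [0.94, 0.19, 0, 0], [1.19, -0.03, 0, 0], [1.14, -0.33, 0, 0], [1.03, -0.6, -0.6, 0], [0.85, -0.83, -1.0, 0], [-0.3, 0.3, -2.5, 0]]
  ]
}}

```text
t: 6.3
tool_pos: [0.5944, -0.0513, 0.1214]
orientation: [[0.939, 0.344, -0.004], [0.344, -0.939, 0.001], [-0.003, -0.002, -1.0]]
ft_force: [-0.9, -0.0, -0.5]
width: 0.002
gripper_force: 0.0
```

```bash
cat > look.py <<'E'
from h import *
import pickle,sys
C=np.array([.5521,-.0342])
def f(p):
    p=p[:2]-C;return round(float(np.hypot(*p)),4),round(float(np.arctan2(p[1],p[0])),3)
def orange(n):
    ci=camera_info(n);t=get_obs()["t"];w=grab_frame(n);hsv=cv2.cvtColor(w,cv2.COLOR_BGR2HSV)
    m=cv2.inRange(hsv,(10,80,60),(30,255,255));k,l,st,ce=cv2.connectedComponentsWithStats(m)
    out=[f(onz(n,ce[i],.083,ci)) for i in range(1,k) if st[i,4]>(4 if n=="wrist" else 0)]
    return t,w,ci,[q for q in out if .055<q[0]<.069]
for i in range(2):
    for n in ("wrist","scene"):
        t,w,ci,o=orange(n);print(n,round(t,3),o,[round((q[1]+np.pi)%(2*np.pi),3) for q in o])
cv2.imwrite("pics/L.png",w)
E
python3 look.py; python3 -c "
from h import *
o=get_obs();print(o['t'],o['tool_pos'],o['ft_force'])"
```

```text
wrist 6.3 [(0.06, 2.186)] [5.328]
scene 6.35 [(0.0571, 2.278)] [5.42]
wrist 6.4 [] []
scene 6.45 [(0.0582, 2.451)] [5.593]
6.5 [ 0.59550339 -0.05258954  0.12269253] [-0.27040426 -0.22302993 -1.1564385 ]
```

>>> {"api": "servo_tool", "payload": {
  "targets": [
    [[0, 0, 1.5, 0], [0, 0, 1.5, 0], [0, 0, 0.3, 0], [0, 0, 0, 0], [0, 0, 0, 0], [0, 0, 0, 0], [0, 0, 0, 0], [0, 0, 0, 0]]
  ]
}}

```text
t: 7.5
tool_pos: [0.5952, -0.0529, 0.0896]
orientation: [[0.94, 0.342, 0.0], [0.342, -0.94, -0.0], [0.0, 0.0, -1.0]]
ft_force: [-0.2, -0.3, -0.3]
width: -0.0
gripper_force: 0.0
```

```bash
python3 look.py; python3 -c "
from h import *
o=get_obs();print(o['t'],o['tool_pos'],o['ft_force'])"
```

```text
wrist 7.5 [] []
scene 7.55 [] []
wrist 7.6 [] []
scene 7.65 [] []
7.7 [ 0.59514292 -0.05292218  0.0893432 ] [-0.7639551   0.40306986  0.25269156]
```

>>> {"api": "servo_tool", "payload": {
  "targets": [
    [[0, 0, 0, 0], [0, 0, 0, 0], [0, 0, 0, 0], [0, 0, 0, 0], [0, 0, 0, 0], [0, 0, 0, 0], [0, 0, 0, 0], [0, 0, 0, 0]]
  ]
}}

```text
t: 8.7
tool_pos: [0.5951, -0.0529, 0.0893]
orientation: [[0.94, 0.342, 0.0], [0.342, -0.94, 0.0], [0.0, -0.0, -1.0]]
ft_force: [0.4, 1.0, 0.0]
width: 0.002
gripper_force: 0.0
```

```bash
python3 look.py
```

```text
wrist 8.7 [(0.0602, -0.452)] [2.69]
scene 8.75 [(0.0625, -0.392)] [2.75]
wrist 8.8 [(0.0603, -0.329)] [2.813]
scene 8.85 [(0.0619, -0.277)] [2.865]
```

>>> {"api": "servo_tool", "payload": {
  "targets": [
    [[0, 0, 0, 0], [0, 0, 0, 0], [0, 0, 0, 0], [0, 0, 0, 0], [0, 0, 0, 0], [0, 0, 0, 0], [0, 0, 0, 0], [0, 0, 0, 0], [0, 0, 0, 0], [0, 0, 0, 0], [0, 0, 0, 0], [0, 0, 0, 0]]
  ]
}}

```text
t: 10.4
tool_pos: [0.5951, -0.0529, 0.0893]
orientation: [[0.94, 0.342, -0.0], [0.342, -0.94, -0.0], [-0.0, 0.0, -1.0]]
ft_force: [0.5, 0.6, 0.9]
width: 0.002
gripper_force: 0.0
```

```bash
python3 look.py
```

```text
wrist 10.4 [(0.0599, 1.313)] [4.455]
scene 10.45 [(0.0599, 1.33)] [4.472]
wrist 10.5 [(0.06, 1.396)] [4.538]
scene 10.55 [(0.0586, 1.397)] [4.539]
```

>>> {"api": "servo_tool", "payload": {
  "targets": [
    [[-2.8, 1.0, 0, 0], [-2.8, 0, 0.2, 0], [0, 0, 0.6, 0], [0, 0, 0, 0]]
  ]
}}

```text
t: 11.1
tool_pos: [0.5473, -0.0817, 0.0821]
orientation: [[0.94, 0.341, 0.003], [0.341, -0.94, -0.0], [0.002, 0.001, -1.0]]
ft_force: [-0.5, -1.7, 3.7]
width: -0.0
gripper_force: 2.2
```

```bash
python3 look.py
```

```text
wrist 11.1 [(0.06, 1.871)] [5.013]
scene 11.15 [(0.0593, 1.846)] [4.988]
wrist 11.2 [(0.06, 1.872)] [5.014]
scene 11.25 [(0.0593, 1.846)] [4.988]
```

>>> {"api": "servo_tool", "payload": {
  "targets": [
    [[0.46, 0.19, 0, 0], [0.97, 0.24, 0, 0], [1.33, 0, 0, 0], [1.28, -0.37, 0, 0], [1.13, -0.71, -0.6, 0], [0.89, -0.99, -1.0, 0], [-0.5, 0.5, -1.5, 0]]
  ]
}}

```text
t: 12.18
tool_pos: [0.5941, -0.0502, 0.1123]
orientation: [[0.939, 0.344, -0.001], [0.344, -0.939, 0.0], [-0.001, -0.001, -1.0]]
ft_force: [-0.2, -0.6, -1.2]
width: 0.0
gripper_force: 0.0
```

```bash
python3 look.py;python3 -c "
from h import *
o=get_obs();print(o['t'],o['tool_pos'],o['ft_force'])"
```

```text
wrist 12.175 [] []
scene 12.225 [(0.0581, -2.623)] [0.519]
wrist 12.275 [] []
scene 12.325 [(0.0588, -2.426)] [0.716]
12.375 [ 0.59435567 -0.05217603  0.11306178] [ 0.16643519  0.36847583 -0.24342445]
```

>>> {"api": "servo_tool", "payload": {
  "targets": [
    [[0, 0, 1.2, 0], [0, 0, 1.0, 0], [0, 0, 0.2, 0], [0, 0, 0, 0], [0, 0, 0, 0], [0, 0, 0, 0], [0, 0, 0, 0], [0, 0, 0, 0], [0, 0, 0, 0], [0, 0, 0, 0], [0, 0, 0, 0], [0, 0, 0, 0], [0, 0, 0, 0], [0, 0, 0, 0], [0, 0, 0, 0], [0, 0, 0, 0]]
  ]
}}

```text
t: 14.38
tool_pos: [0.5943, -0.0517, 0.0883]
orientation: [[0.94, 0.342, -0.0], [0.342, -0.94, -0.0], [-0.0, -0.0, -1.0]]
ft_force: [0.1, 0.2, -0.0]
width: -0.005
gripper_force: 0.0
```

```bash
python3 look.py;python3 -c "
from h import *
o=get_obs();print(o['t'],o['tool_pos'],o['ft_force'])"
```

```text
wrist 14.375 [(0.06, 1.26)] [4.402]
scene 14.425 [(0.06, 1.319)] [4.461]
wrist 14.475 [(0.06, 1.415)] [4.557]
scene 14.525 [(0.0601, 1.465)] [4.607]
14.575 [ 0.59427856 -0.05172062  0.08828286] [-0.35468527  0.18805398  0.11117836]
```

>>> {"api": "servo_tool", "payload": {
  "targets": [
    [[0, 0, 0.25, 0], [0, 0, 0, 0], [0, 0, 0, 0], [0, 0, 0, 0], [0, 0, 0, 0], [0, 0, 0, 0], [0, 0, 0, 0], [0, 0, 0, 0], [0, 0, 0.55, 0], [0, 0, 0, 0], [0, 0, 0, 0]]
  ]
}}

```text
t: 15.95
tool_pos: [0.5952, -0.0515, 0.0821]
orientation: [[0.94, 0.342, 0.003], [0.342, -0.94, 0.0], [0.003, 0.001, -1.0]]
ft_force: [-1.8, 0.3, 9.4]
width: 0.001
gripper_force: 4.3
```

```bash
python3 look.py;python3 - <<'E'
from h import *
import pickle
o=get_obs();print(o['t'],o['tool_pos'],o['ft_force'])
ci=camera_info("wrist");w=grab_frame("wrist");cv2.imwrite("pics/w3.png",w);pickle.dump(ci,open("w3.pkl","wb"))
E
```

```text
wrist 15.95 [] []
scene 16.0 [(0.058, 3.087)] [6.229]
wrist 16.05 [] []
scene 16.1 [(0.058, 3.087)] [6.229]
16.15 [ 0.59513018 -0.05145999  0.08204757] [-2.1795089   0.74714125  9.7468308 ]
```

View pics/w3.png

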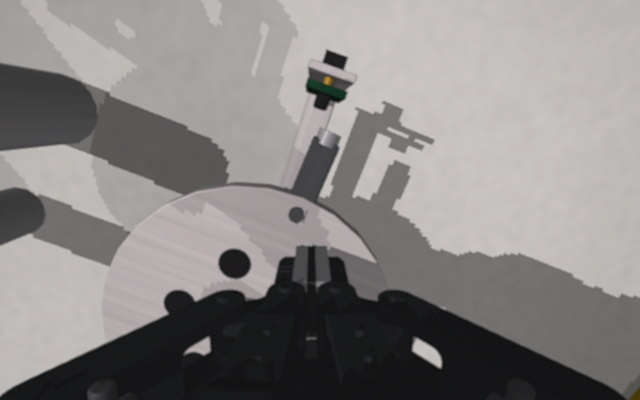

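Run:
```python
from h import *
import pickle
C=np.array([.5521,-.0342]);ci=pickle.load(open("w3.pkl","rb"))
def f(u,z):
    p=onz("wrist",u,z,ci)[:2]-C;return round(float(np.hypot(*p)),4),round(float(np.arctan2(p[1],p[0])),4)
print("screw",f((296.5,214),.083),"mag",f((327,137),.081),"armmid",f((317,166),.081))
print("sens",f((321,102),.082),"green",f((327,91),.09),"plate",f((332,74),.095),"bar",f((303,150),.048),f((315,110),.048))
w=cv2.imread("pics/w3.png");cv2.imwrite("pics/c3.png",cv2.resize(w[40:230,270:370],None,fx=3.1,fy=3.1,interpolation=cv2.INTER_CUBIC))
```

```text
screw (0.0624, -0.0562) mag (0.0977, -0.0459) armmid (0.085, -0.0561)
sens (0.1099, 0.0251) green (0.114, 0.0186) plate (0.1196, 0.0215) bar (0.0861, 0.0324) (0.1069, 0.0358)
```

View pics/c3.png

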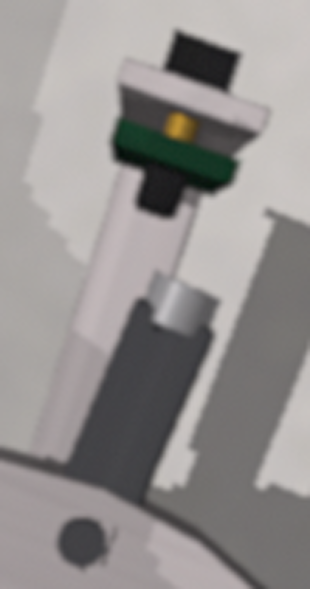

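>>> {"api": "servo_tool", "payload": {
  "targets": [
    [[0.02, -0.03, 0, -0.007], [0.05, -0.06, 0, -0.017], [0.06, -0.07, 0, -0.02], [0.05, -0.06, 0, -0.017], [0.03, -0.04, 0, -0.011], [0.01, -0.01, 0, -0.003], [0, 0, 0, 0], [0, 0, 0, 0]]
  ]
}}

```text
t: 17.2
tool_pos: [0.5964, -0.0483, 0.0821]
orientation: [[0.911, 0.411, 0.003], [0.411, -0.911, 0.0], [0.003, 0.001, -1.0]]
ft_force: [-1.2, 0.4, 7.8]
width: -0.003
gripper_force: 4.2
```

```bash
python3 - <<'E'
from h import *
import pickle
o=get_obs();print(o['t'],o['tool_pos'],o['ft_force'])
ci=camera_info("wrist");w=grab_frame("wrist");cv2.imwrite("pics/w4.png",w);pickle.dump(ci,open("w4.pkl","wb"))
cv2.imwrite("pics/c4.png",cv2.resize(w[40:230,260:360],None,fx=3.1,fy=3.1,interpolation=cv2.INTER_CUBIC))
E
python3 look.py
```

```text
17.2 [ 0.59635027 -0.04827401  0.08206394] [-1.16859564  0.43133465  7.8384641 ]
wrist 17.25 [] []
scene 17.3 [(0.0589, -3.103)] [0.039]
wrist 17.35 [] []
scene 17.4 [(0.0589, -3.103)] [0.039]
```

View pics/c4.png

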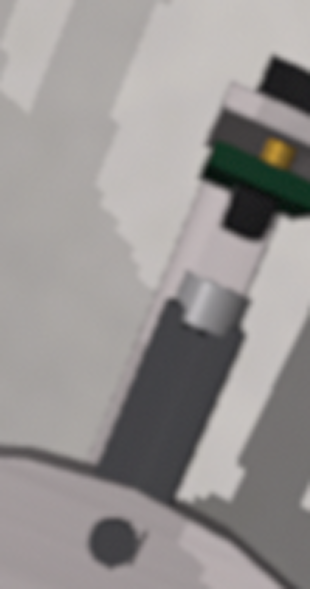

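Run:
```python
from h import *
import pickle
C=np.array([.5521,-.0342]);ci=pickle.load(open("w4.pkl","rb"))
def f(u,z):
    p=onz("wrist",u,z,ci)[:2]-C;return round(float(np.hypot(*p)),4),round(float(np.arctan2(p[1],p[0])),4)
q=lambda x,y:(260+x/3.1,40+y/3.1)
print("screw",f(q(113,542),.083),"mag",f(q(213,305),.081),"armmid",f(q(173,400),.081),f(q(140,480),.081))
print("sens",f(q(248,205),.082),"plate",f(q(285,115),.095))
```

```text
screw (0.0621, 0.0168) mag (0.0975, 0.02) armmid (0.0836, 0.0183) (0.0714, 0.015)
sens (0.1111, 0.0297) plate (0.1211, 0.0373)
```

>>> {"api": "servo_tool", "payload": {
  "targets": [
    [[0, 0, -0.1, 0], [0, 0, -0.2, 0], [0, 0, -1, 0], [0, 0, -3, 0], [0, 0, -5, 0], [0, 0, -3, 0], [0, 0, 0, 0]]
  ]
}}

```text
t: 18.32
tool_pos: [0.5972, -0.0486, 0.2069]
orientation: [[0.912, 0.411, 0.007], [0.411, -0.912, -0.001], [0.006, 0.003, -1.0]]
ft_force: [0.7, -0.3, -0.7]
width: -0.001
gripper_force: 0.0
```

```bash
python3 look.py
python3 - <<'E'
from h import *
import pickle
o=get_obs();print(o['t'],o['tool_pos'],o['ft_force'])
ci=camera_info("wrist");w=grab_frame("wrist");cv2.imwrite("pics/w5.png",w);pickle.dump(ci,open("w5.pkl","wb"))
cv2.imwrite("pics/c5.png",cv2.resize(w[40:190,250:370],None,fx=3.9,fy=3.9,interpolation=cv2.INTER_CUBIC))
E
```

```text
wrist 18.325 [(0.0588, -3.132)] [0.01]
scene 18.375 [(0.0585, -3.134)] [0.008]
wrist 18.425 [(0.0593, -3.133)] [0.009]
scene 18.475 [(0.0585, -3.134)] [0.008]
18.525 [ 0.59432642 -0.04833233  0.20165025] [ 0.61867187 -0.53141754 -0.07156506]
```

View pics/c5.png

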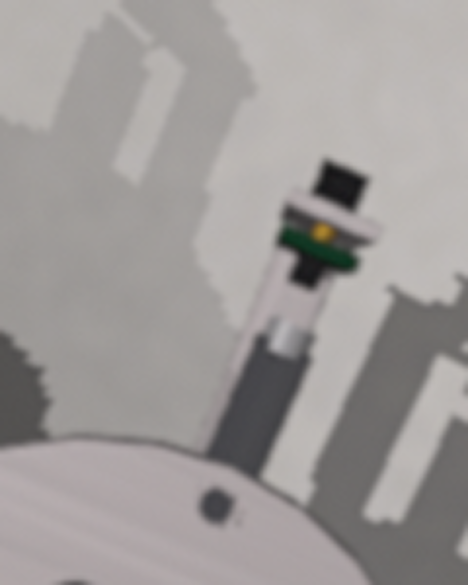

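Run:
```python
from h import *
import pickle
C=np.array([.5521,-.0342]);ci=pickle.load(open("w5.pkl","rb"))
def f(u,z):
    p=onz("wrist",u,z,ci)[:2]-C;return round(float(np.hypot(*p)),4),round(float(np.arctan2(p[1],p[0])),4)
q=lambda x,y:(250+x/3.9,40+y/3.9)
print("screw",f(q(216,505),.083),"mag",f(q(289,335),.081),"armmid",f(q(258,405),.081))
print("sens",f(q(306,270),.082),"plate",f(q(333,215),.095),"bar",f(q(245,380),.048))
```

```text
screw (0.0621, -0.0006) mag (0.0979, 0.005) armmid (0.0832, 0.0049)
sens (0.1102, 0.0241) plate (0.1203, 0.0227) bar (0.0849, 0.0446)
```

>>> {"api": "servo_tool", "payload": {
  "targets": [
    [[0, 0, 0, 0], [0, 0, 0, 0], [0, 0, 0, 0], [0, 0, 0, 0], [0, 0, 0, 0], [0, 0, 0, 0]]
  ]
}}

```text
t: 19.32
tool_pos: [0.5954, -0.0484, 0.2034]
orientation: [[0.912, 0.411, 0.0], [0.411, -0.912, -0.0], [0.0, 0.0, -1.0]]
ft_force: [-0.8, -0.2, -0.2]
width: -0.003
gripper_force: 0.0
```

```bash
python3 look.py; python3 -c "
from rig import *
print(hand_in())"
```

```text
wrist 19.325 [(0.0591, -3.134)] [0.008]
scene 19.375 [(0.0585, -3.134)] [0.008]
wrist 19.425 [(0.0592, -3.134)] [0.008]
scene 19.475 [(0.0585, -3.134)] [0.008]
the job is handed in; nothing more can be done
None
```

The job is handed in: after a second flick (the first was dying out short of the sensor) the wheel ran about 6.5 rad untouched by my estimate, just over a full turn; the brake stopped it about 4° short, so I dragged it into line with the fingertip, and it now stands still with the magnet within about 1° (2 mm) of the sensor and the hand clear. I viewed 11 pictures, one over the limit of 10.

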